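# Set the casting flasks over their wax trees

## Robot

A 6-joint arm with a two-finger parallel gripper is mounted at the origin on the work surface; the furniture and walls round the work are solid. World frame = base frame: x ahead of the robot, y to its left, z up, the work surface at z = 0. Lengths are in m, angles in rad, forces in N, time in s.
With the tool pointing down it reaches from about 0.25 to 0.775 m from the base axis. Payload 4 kg.
Tool frame: the origin (TCP) lies at the very end of the fingers, on their centre line; the grasp point (between the pads) lies tcp_to_grasp behind it (tcp_to_grasp is the distance from the TCP to the grasp point, in m); z points along the fingers, y is the direction in which the jaws open and shut (so a half turn about z gives the same grasp; the last joint's range is limited). The gripper opens to 94 mm and grips with 3 to 60 N. Pads are 16 mm wide; open, the fingers measure 119 mm over their backs; the gripper's body (75 mm by 177 mm) begins 78 mm behind the grasp point.
Start: joints at [-1.284, 0.087, 1.371, -0, 1.684, -0.103], TCP at [0.209, -0.509, 0.181] pointing down, gripper open.
Joint ranges: [-3.1, 3.1], [-0.76, 2.03], [0.27, 2.55], [-1.08, 4.22], [0.17, 2.65], [-2.57, 2.57]. Speed limits (rad/s): [2.79, 2.79, 3.14, 3.14, 3.14, 3.14].

## Interface

Orientations are given as [roll, pitch, yaw] about the fixed x, y, z axes, in that order (R = Rz(yaw) Ry(pitch) Rx(roll)).
In Python, from bench import * gives the robot as it stands.
- The arm moves only by the tool play_rows, never from a script. Its argument "rows" is a list of rows, each a list of 3 entries, a list of its own where there are three numbers: the finger opening in cm, from 0 to 9.4, then the shift along the world's x, y, z in cm, then the turn, a rotation vector about the world's x, y, z in rad. A call has 1 to 8 rows; each row is the pose to reach, as a shift and turn from the pose commanded when the call began; what a row does not reach only later rows make up. A row lasts 1/12 s, in which the tool goes at most 41.7 mm and 7.16 degrees, less where a joint would pass 70% of its speed; a pose out of reach is approached as far as the arm can. A call with a gripper value outside its range is refused whole. The fingers move at their own pace and stop on an object; the grip force is fixed at half the most. Time passes only in rows, so rows that repeat a pose let the fingers close. It gives the time, the measured TCP pose, the force and the opening at its end, in the units of the state.
- get_obs(): the state, without advancing time (a new reading comes with each control period).
- snapshot(name): name is "scene" or "top"; returns a dict with "pixels" (420x560x3 uint8, red, green, blue), "fx", "fy", "cx", "cy" (pixels), "rvec" (rotation vector, rad) and "tvec" (3), from world to camera coordinates, as OpenCV has them. Camera axes: x right, y down, z forward; pixel columns grow to the right and rows downward; lengths in m; the calibration is good to about 2 mm. A picture is of the moment at which its call begins. There is no depth.
- close_job(): hands the job in, once; it reports no verdict.
Trained networks look in the newest picture that a camera, given by its name, has taken for a name from the list of things; names that differ only in an ending like _2 or _b are one class to them, and where a whole thing is asked for, a point or a joint stands for the part that bears it (a point fixed in the world has none). Each returns a list of dicts, best first, with "confidence" (0 to 1); they miss things now and then, are a little off and sometimes report something else, mostly with a low value. They report only what shows in the picture. A call takes as long as a camera call.
- silhouettes(camera, label): "mask" (420x560 bool, what is visible of it) and "point" ([row, column] in pixels, amid what is visible of it).
The state is a dict: "time": time; "joint_positions": joint angles; "qvel": joint speeds; "joint_torque": joint torques, N m; "tool_pos": TCP position; "ee_rot": TCP orientation; "wrist_force": force on the tool from outside, world axes, zero at the start; "wrist_torque": the same for the moment, N m; "width": finger opening in m.
Only numpy, scipy, OpenCV 4.12 (cv2) and the standard library are available. Lean on these libraries where they do the work, as an engineer would, in place of code of your own. Each camera call takes 0.05 s, during which the arm holds its last target. There are 200 camera calls.

## Task

Get the wax trees ready for investing: lower each of the four steel casting flasks over the wax tree it suits, until it stands flat inside the rim of that tree's rubber base. A flask suits a tree if its width fills the base's rim and it stands taller than the wax, and every tree must end up inside its own flask. The wax is brittle, so do not knock it; put the flasks down without dropping them, and leave the spirit lamp and the black canister where they are.

Things in the scene. Friction and masses are not known exactly. Their poses are not given: they have to be found in the camera images.
- flask_wide_tall: wide, tall casting flask: plain steel tube open at both ends, standing upright and loose, outer diameter 60 mm, bore 54 mm, height 82 mm, about 280 g. Origin: centre of its lower end, z up along the tube.
- flask_wide_short: wide, short casting flask: plain steel tube open at both ends, standing upright and loose, outer diameter 60 mm, bore 54 mm, height 50 mm, about 180 g. Origin: centre of its lower end, z up along the tube.
- flask_slim_tall: narrow, tall casting flask: plain steel tube open at both ends, standing upright and loose, outer diameter 38 mm, bore 32 mm, height 82 mm, about 200 g. Origin: centre of its lower end, z up along the tube.
- flask_slim_short: narrow, short casting flask: plain steel tube open at both ends, standing upright and loose, outer diameter 38 mm, bore 32 mm, height 50 mm, about 130 g. Origin: centre of its lower end, z up along the tube.
- tree_wide_tall: tall brittle pale blue-green wax tree (three tiers of little rings round a thick trunk), 62 mm high, 34 mm wide, fixed in a wide round black rubber base that cannot move. Origin: on its axis at the base's flat seat for the flask, 6 mm above the bench, z up. The base's rim rises 12 mm over the seat; inside 75 mm wide at the seat, flared to 83 mm at the mouth; outside 91 mm.
- tree_wide_short: short brittle pale blue-green wax tree (one tier of three little rings round a short thick trunk), 32 mm high, 34 mm wide, fixed in a wide round black rubber base that cannot move. Origin: on its axis at the base's flat seat for the flask, 6 mm above the bench, z up. The base's rim rises 12 mm over the seat; inside 75 mm wide at the seat, flared to 83 mm at the mouth; outside 91 mm.
- tree_slim_tall: tall brittle pale blue-green wax tree (a thin stick set all round with small beads), 62 mm high, 14 mm wide, fixed in a narrow round black rubber base that cannot move. Origin: on its axis at the base's flat seat for the flask, 6 mm above the bench, z up. The base's rim rises 12 mm over the seat; inside 53 mm wide at the seat, flared to 61 mm at the mouth; outside 69 mm.
- tree_slim_short: short brittle pale blue-green wax tree (a single upright ring on a thin sprue), 32 mm high, 14 mm wide, fixed in a narrow round black rubber base that cannot move. Origin: on its axis at the base's flat seat for the flask, 6 mm above the bench, z up. The base's rim rises 12 mm over the seat; inside 53 mm wide at the seat, flared to 61 mm at the mouth; outside 69 mm.
- spirit_lamp: spirit lamp, a bystander: round grey foot 81 mm across with a black well and pale wick holder, 66 mm high, loose. Origin: centre of its underside, z up.
- canister: black film canister with lid, a bystander, loose: 34 mm across, 47 mm high. Origin: centre of its underside, z up.

How it is judged:
By the outcome, as a careful person would: the job done as asked, in the order asked, and still so for the second after the job is handed in, with the robot touching nothing.
It also fails if it takes over 102 s, if anything falls off the work surface, if the arm or the gripper's body presses on something with over 40 N, if the wrist force passes 120 N, or if a joint passes its speed limit or range.

## Working session

There is one attempt and no reset: what is moved stays moved. The work goes in short steps, Python scripts to look and compute and a tool call to move; the robot and the scene stay as the last step left them, time stands still between calls to the robot, and variables do not carry over. Pictures are saved under pics/ and viewed, about 12 in all and at most 16, crops included, and the job is handed in when it is done.

Besides the shell and the picture viewer there is one more tool, called after "Request:" as name(argument=value, ...), one argument or row to a line, values as JSON. play_rows: Moves the arm, as the interface text tells. Its arguments: {"type":"object","properties":{"rows":{"type":"array"}},"required":["rows"]}

```bash
ls; mkdir -p pics; python3 - <<'E'
from bench import *
import cv2
print(get_obs())
for n in("scene","top"):
    s=snapshot(n); cv2.imwrite(f"pics/{n}0.png",s["pixels"][:,:,::-1])
    R=cv2.Rodrigues(s["rvec"])[0]; print(n,s["fx"],s["fy"],s["cx"],s["cy"],-R.T@s["tvec"],R)
    for l in "flask_wide_tall flask_wide_short flask_slim_tall flask_slim_short tree_wide_tall tree_wide_short tree_slim_tall tree_slim_short spirit_lamp canister".split():
        print(l,[(round(d["confidence"],2),d["point"],int(d["mask"].sum())) for d in silhouettes(n,l)][:3])
E
```

```text
pics
{'time': 0.0, 'joint_positions': array([-1.28411273e+00,  8.79111082e-02,  1.37223941e+00,  1.47443378e-05,
        1.68360950e+00, -1.03110242e-01]), 'qvel': array([0.00122572, 0.00087238, 0.00138667, 0.00049949, 0.00094178,
       0.00078878]), 'joint_torque': array([-1.52303110e-04, -3.40180814e+01, -3.02424753e+01,  7.19401217e-02,
        3.30155867e-02, -1.76321901e-04]), 'tool_pos': array([ 0.20882218, -0.50816075,  0.17943577]), 'ee_rot': array([-3.13943831e+00, -2.37658107e-04,  3.89795229e-01]), 'wrist_force': array([ 0.70537855, -1.24803992, -0.51236427]), 'wrist_torque': array([ 0.01690232, -0.04192115, -0.01364968]), 'width': 0.09444851366581614}
scene 422.9466038308608 422.9466038308608 269.15491148285537 209.53751076809283 [0.78911705 0.45993254 0.76507746] [[-0.76250566  0.64698033  0.00125386]
 [ 0.54976605  0.64895201 -0.52594541]
 [-0.34109003 -0.40034702 -0.85051741]]
flask_wide_tall [(0.95, [237.5, 333.5], 1268)]
flask_wide_short [(0.96, [127.0, 213.6], 750)]
flask_slim_tall [(0.61, [194.9, 283.6], 620)]
flask_slim_short [(0.92, [164.2, 239.6], 431)]
tree_wi
[... 214 characters left out ...]
9.2], 355)]
top 444.05823567251497 444.05823567251497 285.8501056942757 212.48725906031467 [0.34618257 0.109949   1.16362653] [[ 1.10069699e-02 -9.99936607e-01  2.37236329e-03]
 [-9.92223119e-01 -1.12161725e-02 -1.23965638e-01]
 [ 1.23984388e-01 -9.89427665e-04 -9.92283675e-01]]
flask_wide_tall [(0.61, [227.7, 222.5], 302)]
flask_wide_short [(0.85, [231.3, 389.3], 183)]
flask_slim_tall [(0.66, [220.9, 285.2], 123)]
flask_slim_short [(0.5, [221.2, 340.1], 128), (0.41, [227.2, 388.2], 314)]
tree_wide_tall [(0.47, [154.0, 336.2], 79)]
tree_wide_short [(0.51, [156.5, 278.3], 24)]
tree_slim_tall []
tree_slim_short []
spirit_lamp [(0.64, [201.5, 186.0], 777)]
canister [(0.68, [271.7, 236.8], 133)]
```

View pics/scene0.png

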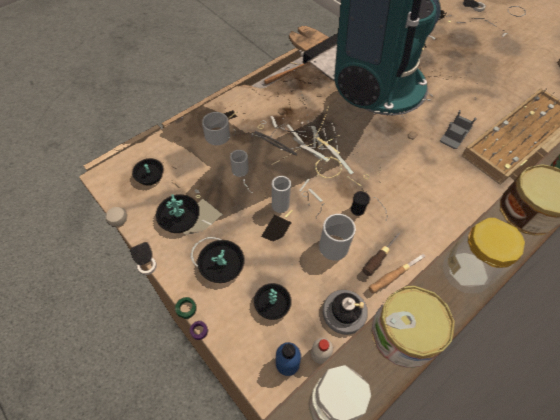

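View pics/top0.png

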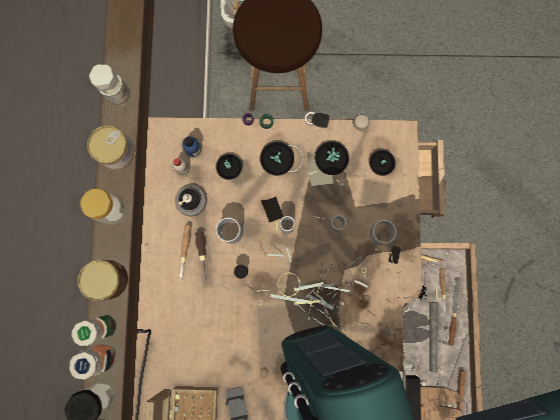

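The scene view shows the flasks wide_tall (337,237), slim_tall (282,193), slim_short (239,163) and wide_short (215,128). The trees are slim_short (148,172), wide_tall (178,212), wide_short (220,261) and slim_tall (272,301). The top view shows the same two rows. Next I fit the positions in both cameras.

```bash
cat > h.py <<'E'
from bench import *
import bench,cv2,numpy as np
from scipy.optimize import least_squares
DIM={"flask_wide_tall":(60,0,82),"flask_wide_short":(60,0,50),"flask_slim_tall":(38,0,82),"flask_slim_short":(38,0,50),
"tree_wide_tall":(91,0,18),"tree_wide_short":(91,0,18),"tree_slim_tall":(69,0,18),"tree_slim_short":(69,0,18),"spirit_lamp":(81,0,15),"canister":(34,0,47)}
a=np.linspace(0,2*np.pi,72)
def K(s): return np.array([[s["fx"],0,s["cx"]],[0,s["fy"],s["cy"]],[0,0,1.]])
def model(s,n,x,y,z=0):
    d,l,h=DIM[n]; r=d/2000
    P=np.vstack([np.c_[x+r*np.cos(a),y+r*np.sin(a),np.full(72,z+k/1000)] for k in (l,h)])
    return cv2.convexHull(cv2.projectPoints(P,s["rvec"],s["tvec"],K(s),None)[0].astype(np.float32))
def cen(c):
    m=cv2.moments(c); return np.array([m["m10"]/m["m00"],m["m01"]/m["m00"]])
def solve(s,n,target,x0=(.5,0),z=0):
    return least_squares(lambda p:cen(model(s,n,*p,z))-target,x0).x
def hull(mask):
    c=max(cv2.findContours(mask.astype(np.uint8),0,1)[0],key=cv2.contourArea); return cv2.convexHull(c)
def darkblob(s,px,r=30):
    g=s["pixels"].astype(int); m=np.zeros(g.shape[:2],np.uint8)
    m[(g.max(2)<60)|((g[:,:,1]>g[:,:,0]+12))]=1
    w=np.zeros_like(m); cv2.circle(w,px,r,1,-1); m&=w
    m=cv2.morphologyEx(cv2.morphologyEx(m,cv2.MORPH_CLOSE,np.ones((5,5))),cv2.MORPH_OPEN,np.ones((7,7)))
    return hull(m)
E
python3 - <<'E'
from h import *
print([k for k in dir(bench) if not k.startswith("__")], getattr(bench,"tcp_to_grasp",None))
T={"scene":dict(tree_slim_short=(148,172),tree_wide_tall=(178,213),tree_wide_short=(220,261),tree_slim_tall=(272,301)),
"top":dict(tree_slim_short=(382,161),tree_wide_tall=(332,157),tree_wide_short=(277,157),tree_slim_tall=(228,165))}
for c in("scene","top"):
    s=snapshot(c); im=s["pixels"][:,:,::-1].copy()
    for n in DIM:
        if n in T[c]: h=darkblob(s,T[c][n],30 if 'wide' in n else 24)
        else:
            d=silhouettes(c,n)
            if not d: print(c,n,"none");continue
            h=hull(d[0]["mask"])
        p=solve(s,n,cen(h)); m=model(s,n,*p)
        print(c,n,p.round(4),"area",cv2.contourArea(h),cv2.contourArea(m).__round__())
        cv2.polylines(im,[m.astype(int)],1,(0,0,255)); cv2.polylines(im,[h],1,(0,255,0))
    x,y=(90,95) if c=="scene" else (160,130)
    cv2.imwrite(f"pics/{c}1.png",cv2.resize(im[y:y+250,x:x+310] if c=="scene" else im[y:y+160,x:x+260],None,fx=2.4,fy=2.4))
E
```

```text
['IKError', 'close_job', 'get_obs', 'silhouettes', 'snapshot', 'tcp_to_grasp'] 0.0188
scene flask_wide_tall [0.4399 0.2511] area 1240.5 1325
scene flask_wide_short [ 0.4422 -0.1378] area 740.0 775
scene flask_slim_tall [0.4567 0.1068] area 585.5 634
scene flask_slim_short [ 0.4627 -0.0233] area 354.0 427
scene tree_wide_tall [ 0.6374 -0.0134] area 1239.5 1482
scene tree_wide_short [0.6351 0.1324] area 1489.0 1745
scene tree_slim_tall [0.6112 0.2591] area 980.0 1172
scene tree_slim_short [ 0.6277 -0.1469] area 579.5 774
scene spirit_lamp [0.521 0.36 ] area 1573.5 1629
scene canister [0.3375 0.2198] area 347.5 390
top flask_wide_tall [0.4486 0.2645] area 227.5 567
top flask_wide_short [ 0.4316 -0.1179] area 116.5 526
top flask_slim_tall [0.4662 0.1042] area 78.0 227
top flask_slim_short [ 0.4703 -0.0313] area 67.0 217
top tree_wide_tall [ 0.6383 -0.0112] area 838.0 958
top tree_wide_short [0.6363 0.1342] area 844.5 954
top tree_slim_tall [0.6127 0.2614] area 477.5 566
top tree_slim_short [ 0.6284 -0.1452] area 477.0 573
top spirit_lamp [0.5211 0.3609] area 697.5 781
top canister [0.3372 0.224 ] area 109.0 167
```

View pics/scene1.png

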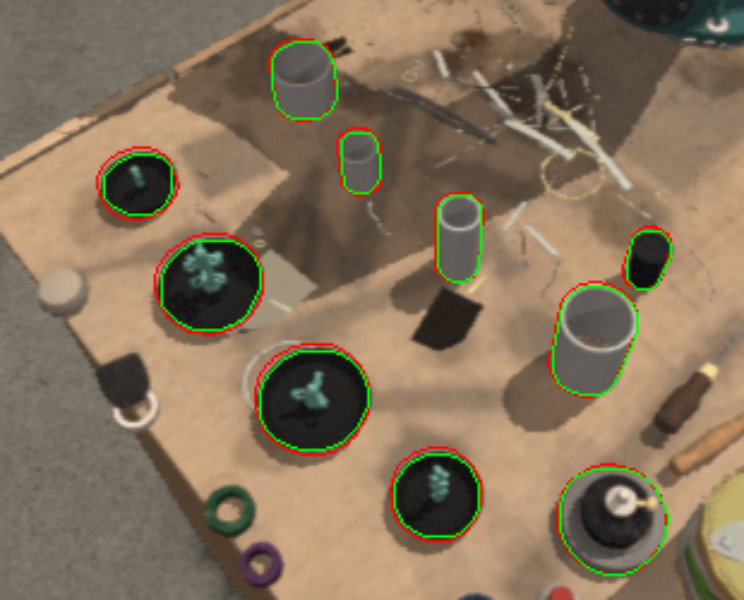

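The fits match well: the trees agree between cameras within about 2 mm, and the flask outlines lie on the images. I start with flask_wide_short at (0.442,-0.138).

Request:
play_rows(
  rows=[
    [9.4,[1.5,2.5,0],[0,0,-0.05]],
    [9.4,[4,6.5,0],[0,0,-0.15]],
    [9.4,[6.5,10.5,0],[0,0,-0.25]],
    [9.4,[9,14.5,0],[0,0,-0.35]],
    [9.4,[11.5,18,0],[0,0,-0.39]],
    [9.4,[14,21.5,0],[0,0,-0.39]],
    [9.4,[16.5,25,0],[0,0,-0.39]],
    [9.4,[19,29,0],[0,0,-0.39]],
  ],
)

```text
time: 2.47
tool_pos: [0.3857, -0.2389, 0.1809]
ee_rot: [3.141, -0.001, -0.001]
wrist_force: [0.8, -0.6, 0.0]
width: 0.094
```

Request:
play_rows(
  rows=[
    [9.4,[2,3.5,0],[0,0,0]],
    [9.4,[3.5,6.5,0],[0,0,0]],
    [9.4,[4.3,8.1,0],[0,0,0]],
    [9.4,[4.3,8.1,-3],[0,0,0]],
    [9.4,[4.3,8.1,-6],[0,0,0]],
    [9.4,[4.3,8.1,-9],[0,0,0]],
    [9.4,[4.3,8.1,-10],[0,0,0]],
    [9.4,[4.3,8.1,-10],[0,0,0]],
  ],
)

```text
time: 3.13
tool_pos: [0.4255, -0.1583, 0.0775]
ee_rot: [-3.138, 0.006, -0.0]
wrist_force: [-0.1, 0.9, 0.1]
width: 0.0938
```

Request:
play_rows(
  rows=[
    [9.4,[0,0,0],[0,0,0]],
    [9.4,[0,0,0],[0,0,0]],
    [9.4,[0,0,0],[0,0,0]],
  ],
)

```text
time: 3.38
tool_pos: [0.4293, -0.1605, 0.083]
ee_rot: [3.14, -0.004, -0.001]
wrist_force: [-0.1, -0.6, 1.0]
width: 0.0942
```

Request:
play_rows(
  rows=[
    [9.4,[0.7,1.1,0],[0,0,0]],
    [9.4,[1.3,2.1,0],[0,0,0]],
    [9.4,[1.3,2.1,0],[0,0,0]],
    [9.4,[1.3,2.1,-1],[0,0,0]],
    [9.4,[1.3,2.1,-2.5],[0,0,0]],
    [9.4,[1.3,2.1,-4],[0,0,0]],
    [9.4,[1.3,2.1,-5.5],[0,0,0]],
    [9.4,[1.3,2.1,-5.9],[0,0,0]],
  ],
)

```text
time: 4.05
tool_pos: [0.4387, -0.1384, 0.019]
ee_rot: [-3.14, 0.004, -0.001]
wrist_force: [-0.3, 0.7, -0.5]
width: 0.0939
```

Request:
play_rows(
  rows=[
    [8,[0,0,0],[0,0,0]],
    [6.5,[0,0,0],[0,0,0]],
    [5.5,[0,0,0],[0,0,0]],
    [5.5,[0,0,0],[0,0,0]],
    [5.5,[0,0,0],[0,0,0]],
    [5.5,[0,0,0],[0,0,0]],
    [5.5,[0,0,0],[0,0,0]],
    [5.5,[0,0,0],[0,0,0]],
  ],
)

```text
time: 4.72
tool_pos: [0.4414, -0.1389, 0.0224]
ee_rot: [3.141, -0.001, -0.0]
wrist_force: [-0.8, -0.6, 3.0]
width: 0.0581
```

Request:
play_rows(
  rows=[
    [5.5,[0,0,0.7],[0,0,0]],
    [5.5,[0,0,2],[0,0,0]],
    [5.5,[0,0,4],[0,0,0]],
    [5.5,[0,0,6.5],[0,0,0]],
    [5.5,[0,0,9],[0,0,0]],
    [5.5,[0,0,11.5],[0,0,0]],
    [5.5,[0,0,13],[0,0,0]],
    [5.5,[0,0,13.5],[0,0,0]],
  ],
)

```text
time: 5.38
tool_pos: [0.4421, -0.139, 0.1597]
ee_rot: [3.14, -0.004, -0.0]
wrist_force: [-0.2, -0.5, -2.2]
width: 0.0579
```

Request:
play_rows(
  rows=[
    [5.5,[1,1.5,0],[0,0,0]],
    [5.5,[3,4,0],[0,0,0]],
    [5.5,[5,7,0],[0,0,0]],
    [5.5,[7.3,10.2,0],[0,0,0]],
    [5.5,[9.5,13.5,0],[0,0,0]],
    [5.5,[12,17,0],[0,0,0]],
    [5.5,[14,20,0],[0,0,0]],
    [5.5,[15,21.5,0],[0,0,0]],
  ],
)

```text
time: 6.05
tool_pos: [0.5914, 0.0807, 0.1541]
ee_rot: [-3.14, 0.003, 0.003]
wrist_force: [-0.2, 0.2, -2.6]
width: 0.0578
```

Request:
play_rows(
  rows=[
    [5.5,[0,0,0],[0,0,0]],
    [5.5,[0,0,0],[0,0,0]],
  ],
)

```text
time: 6.22
tool_pos: [0.5899, 0.0771, 0.1544]
ee_rot: [3.141, 0.004, 0.002]
wrist_force: [-0.4, -0.2, -1.7]
width: 0.058
```

Request:
play_rows(
  rows=[
    [5.5,[0.8,1,0],[0,0,0]],
    [5.5,[2,2.6,0],[0,0,0]],
    [5.5,[3.3,4.3,0],[0,0,0]],
    [5.5,[4.2,5.3,0],[0,0,0]],
    [5.5,[4.5,5.6,0],[0,0,0]],
    [5.5,[4.5,5.6,0],[0,0,0]],
    [5.5,[4.5,5.6,0],[0,0,0]],
    [5.5,[4.5,5.6,0],[0,0,0]],
  ],
)

```text
time: 6.88
tool_pos: [0.6354, 0.1313, 0.1567]
ee_rot: [3.141, 0.0, -0.002]
wrist_force: [-0.2, -0.9, -2.2]
width: 0.058
```

```bash
cat > chk.py <<'E'
import sys
from h import *
n,rel=sys.argv[1],float(sys.argv[2]) # flask, tcp height above flask bottom
o=[get_obs()["tool_pos"]]; 
for c in("scene","top"):
    s=snapshot(c); t=get_obs()["tool_pos"]; z=t[2]-rel
    im=s["pixels"][:,:,::-1].copy(); m=model(s,n,t[0],t[1],z)
    cv2.polylines(im,[m.astype(int)],1,(0,0,255))
    d=silhouettes(c,n)
    if d:
        h=hull(d[0]["mask"]); print(c,d[0]["confidence"],"flask",solve(s,n,cen(h),z=z).round(4),"areas",cv2.contourArea(h),cv2.contourArea(m))
        cv2.polylines(im,[h],1,(0,255,0))
    cv2.imwrite(f"pics/{c}_{n}.png",im)
    print("tcp",t.round(4))
E
python3 chk.py flask_wide_short .022
```

```text
scene 0.58 flask [0.646  0.1402] areas 927.0 1470.0907731790794
tcp [0.6354 0.1314 0.1568]
top 0.71 flask [0.6157 0.1305] areas 217.0 666.7124491661089
tcp [0.6355 0.1317 0.1569]
```

```bash
python3 -c "
import cv2
a=cv2.imread('pics/scene_flask_wide_short.png')[130:330,130:330];b=cv2.imread('pics/top_flask_wide_short.png')[100:220,210:330]
cv2.imwrite('pics/c1.png',cv2.hconcat([cv2.resize(a,(400,400)),cv2.resize(b,(400,400))]))"
```

```text
(no output)
```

View pics/c1.png

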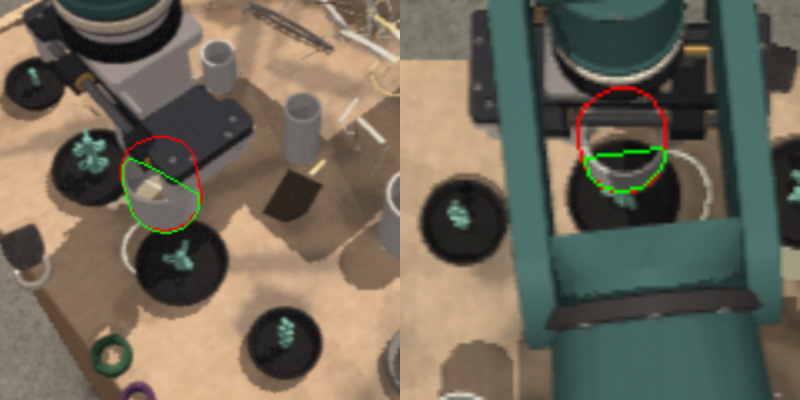

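The held flask matches the model drawn at the TCP in both views: scene crop around (160,185), top crop around (622,140). Now I lower it.

Request:
play_rows(
  rows=[
    [5.5,[0,0.1,-1],[0,0,0]],
    [5.5,[0,0.1,-3],[0,0,0]],
    [5.5,[0,0.1,-5],[0,0,0]],
    [5.5,[0,0.1,-7],[0,0,0]],
    [5.5,[0,0.1,-9],[0,0,0]],
    [5.5,[0,0.1,-10.8],[0,0,0]],
    [5.5,[0,0.1,-11.8],[0,0,0]],
    [5.5,[0,0.1,-12.2],[0,0,0]],
  ],
)

```text
time: 7.75
tool_pos: [0.6338, 0.1331, 0.0314]
ee_rot: [3.141, 0.005, -0.0]
wrist_force: [-0.4, -0.5, -1.6]
width: 0.0578
```

Request:
play_rows(
  rows=[
    [5.5,[0,0,-0.1],[0,0,0]],
    [5.5,[0,0,-0.2],[0,0,0]],
    [5.5,[0,0,-0.3],[0,0,0]],
    [5.5,[0,0,-0.4],[0,0,0]],
    [5.5,[0,0,-0.5],[0,0,0]],
    [5.5,[0,0,-0.6],[0,0,0]],
    [5.5,[0,0,-0.6],[0,0,0]],
  ],
)

```text
time: 8.33
tool_pos: [0.6359, 0.1335, 0.0287]
ee_rot: [3.142, -0.0, -0.0]
wrist_force: [0.0, 0.4, -2.2]
width: 0.0582
```

Request:
play_rows(
  rows=[
    [5.5,[0,0,-0.05],[0,0,0]],
    [5.5,[0,0,-0.1],[0,0,0]],
    [5.5,[0,0,-0.15],[0,0,0]],
    [5.5,[0,0,-0.15],[0,0,0]],
  ],
)

```text
time: 8.67
tool_pos: [0.6359, 0.1335, 0.0284]
ee_rot: [3.142, -0.001, -0.0]
wrist_force: [-3.4, -0.3, 5.4]
width: 0.0578
```

Request:
play_rows(
  rows=[
    [6.5,[0,0,0],[0,0,0]],
    [7.5,[0,0,0],[0,0,0]],
    [8.5,[0,0,0],[0,0,0]],
    [8.5,[0,0,0],[0,0,0]],
    [8.5,[0,0,0],[0,0,0]],
    [8.5,[0,0,1],[0,0,0]],
    [8.5,[0,0,3],[0,0,0]],
    [8.5,[0,0,5],[0,0,0]],
  ],
)

```text
time: 9.33
tool_pos: [0.6351, 0.1334, 0.077]
ee_rot: [3.141, 0.002, -0.0]
wrist_force: [-0.1, 0.2, -0.1]
width: 0.0848
```

Request:
play_rows(
  rows=[
    [9.4,[0,0,2.5],[0,0,0]],
    [9.4,[0,0,5],[0,0,0]],
    [9.4,[0,0,7.5],[0,0,0]],
    [9.4,[-2,-2,9],[0,0,0]],
    [9.4,[-5,-4,10],[0,0,0]],
    [9.4,[-7.5,-6.5,10],[0,0,0]],
    [9.4,[-10,-9,10],[0,0,0]],
    [9.4,[-12,-11,10],[0,0,0]],
  ],
)

```text
time: 10.0
tool_pos: [0.5145, 0.0222, 0.1785]
ee_rot: [3.141, -0.002, -0.0]
wrist_force: [0.7, 0.2, -0.6]
width: 0.094
```

```bash
python3 - <<'E'
from h import *
t=get_obs()["tool_pos"];print(t.round(4))
s=snapshot("scene");cv2.imwrite("pics/s2.png",cv2.resize(s["pixels"][130:330,130:330,::-1],(600,600)))
for n,z in(("flask_wide_short",.006),("flask_slim_short",0),("flask_wide_tall",0),("flask_slim_tall",0)):
    d=silhouettes("scene",n)
    if d: h=hull(d[0]["mask"]);p=solve(s,n,cen(h),z=z);print(n,p.round(4),cv2.contourArea(h),cv2.contourArea(model(s,n,*p,z)))
E
```

```text
[0.5145 0.0222 0.1785]
flask_wide_short [0.6368 0.134 ] 966.0 1075.6928718403215
flask_slim_short [ 0.4638 -0.0214] 422.0 427.86474387103226
flask_wide_tall [0.4408 0.2512] 1192.5 1325.386387168197
flask_slim_tall [0.4567 0.1068] 592.0 633.7951017275918
```

View pics/s2.png

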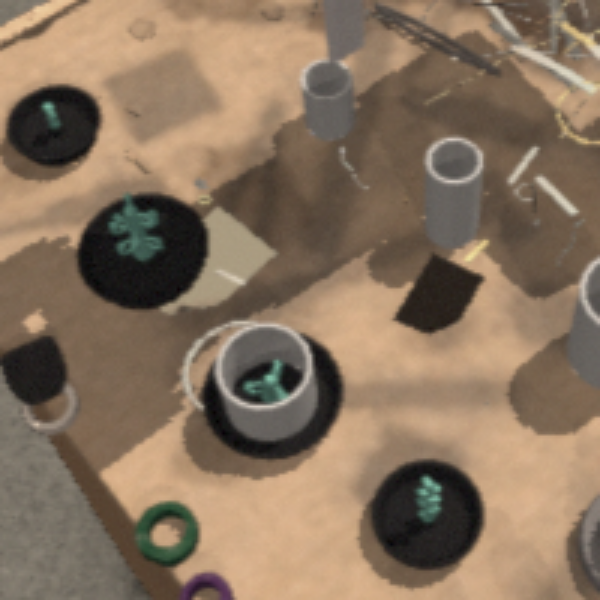

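The wide short flask stands in its base with the wax centred inside it, around (268,385) in the crop. Next is flask_slim_short.

Request:
play_rows(
  rows=[
    [9.4,[-1.5,-1.3,-0.5],[0,0,0]],
    [9.4,[-3.5,-3,-1.5],[0,0,0]],
    [9.4,[-5.2,-4.5,-3],[0,0,0]],
    [9.4,[-5.2,-4.5,-5.5],[0,0,0]],
    [9.4,[-5.2,-4.5,-8],[0,0,0]],
    [9.4,[-5.2,-4.5,-10],[0,0,0]],
    [9.4,[-5.2,-4.5,-11],[0,0,0]],
    [9.4,[-5.2,-4.5,-11],[0,0,0]],
  ],
)

```text
time: 10.92
tool_pos: [0.4625, -0.0206, 0.0643]
ee_rot: [-3.14, 0.006, 0.001]
wrist_force: [0.9, 0.1, -0.4]
width: 0.0944
```

Request:
play_rows(
  rows=[
    [7.5,[0,0,-1],[0,0,0]],
    [7,[0,0,-2.5],[0,0,0]],
    [7,[0,0,-4],[0,0,0]],
    [7,[0,0,-4.6],[0,0,0]],
    [5,[0,0,-4.6],[0,0,0]],
    [3.3,[0,0,-4.6],[0,0,0]],
    [3.3,[0,0,-4.6],[0,0,0]],
    [3.3,[0,0,-4.6],[0,0,0]],
  ],
)

```text
time: 11.58
tool_pos: [0.465, -0.0217, 0.0224]
ee_rot: [3.141, -0.003, -0.0]
wrist_force: [0.3, -0.5, 0.5]
width: 0.0468
```

Request:
play_rows(
  rows=[
    [3.3,[0,0,0],[0,0,0]],
    [3.3,[0,0,0],[0,0,0]],
    [3.3,[0,0,0],[0,0,0]],
  ],
)

```text
time: 11.83
tool_pos: [0.4647, -0.022, 0.0221]
ee_rot: [3.141, -0.002, -0.0]
wrist_force: [0.6, -1.4, 3.0]
width: 0.036
```

Request:
play_rows(
  rows=[
    [3.3,[0,0,0.7],[0,0,0]],
    [3.3,[0,0,2],[0,0,0]],
    [3.3,[0,0,4],[0,0,0]],
    [3.3,[0,0,6.5],[0,0,0]],
    [3.3,[0,0,9],[0,0,0]],
    [3.3,[0,0,11.5],[0,0,0]],
    [3.3,[0.7,-0.5,13],[0,0,0]],
    [3.3,[2,-1.5,13.5],[0,0,0]],
  ],
)

```text
time: 12.5
tool_pos: [0.4848, -0.0358, 0.16]
ee_rot: [-3.142, -0.005, 0.001]
wrist_force: [1.3, 0.8, -1.0]
width: 0.0361
```

Request:
play_rows(
  rows=[
    [3.3,[2,-1.5,0],[0,0,0]],
    [3.3,[4.5,-3.5,0],[0,0,0]],
    [3.3,[7,-5.5,0],[0,0,0]],
    [3.3,[9.5,-7.3,0],[0,0,0]],
    [3.3,[12,-9.2,0],[0,0,0]],
    [3.3,[13.7,-10.4,0],[0,0,0]],
    [3.3,[14.3,-10.9,0],[0,0,0]],
    [3.3,[14.3,-10.9,0],[0,0,0]],
  ],
)

```text
time: 13.17
tool_pos: [0.627, -0.1463, 0.1546]
ee_rot: [-3.141, 0.002, -0.001]
wrist_force: [0.3, -0.7, -1.1]
width: 0.0364
```

Request:
play_rows(
  rows=[
    [3.3,[0,0,0],[0,0,0]],
    [3.3,[0,0,0],[0,0,0]],
  ],
)

```text
time: 13.33
tool_pos: [0.6259, -0.1445, 0.1562]
ee_rot: [-3.141, 0.001, 0.001]
wrist_force: [-0.3, 1.1, -1.8]
width: 0.0364
```

```bash
python3 chk.py flask_slim_short .022;  python3 -c "
import cv2
a=cv2.imread('pics/scene_flask_slim_short.png')[60:260,60:260];b=cv2.imread('pics/top_flask_slim_short.png')[80:200,320:440]
cv2.imwrite('pics/c2.png',cv2.hconcat([cv2.resize(a,(400,400)),cv2.resize(b,(400,400))]))"
```

```text
scene 0.67 flask [ 0.6301 -0.1375] areas 462.5 625.7250124172133
tcp [ 0.626  -0.1445  0.1565]
tcp [ 0.6262 -0.1446  0.1568]
```

View pics/c2.png

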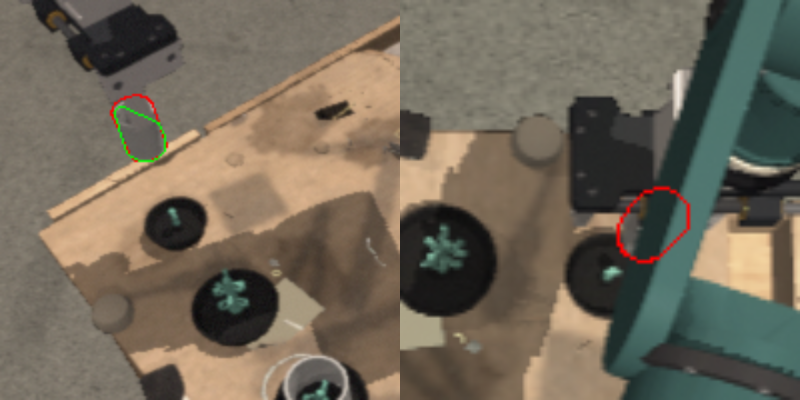

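The held flask matches the model: scene crop (140,128), top crop (653,225). Now I lower it.

Request:
play_rows(
  rows=[
    [3.3,[0.15,-0.15,-1],[0,0,0]],
    [3.3,[0.15,-0.15,-3],[0,0,0]],
    [3.3,[0.15,-0.15,-5],[0,0,0]],
    [3.3,[0.15,-0.15,-7],[0,0,0]],
    [3.3,[0.15,-0.15,-9],[0,0,0]],
    [3.3,[0.15,-0.15,-10.8],[0,0,0]],
    [3.3,[0.15,-0.15,-11.8],[0,0,0]],
    [3.3,[0.15,-0.15,-12.3],[0,0,0]],
  ],
)

```text
time: 14.2
tool_pos: [0.6266, -0.1464, 0.0303]
ee_rot: [-3.14, 0.004, -0.0]
wrist_force: [-0.1, -0.4, -1.5]
width: 0.0364
```

Request:
play_rows(
  rows=[
    [3.3,[0,0,-0.1],[0,0,0]],
    [3.3,[0,0,-0.2],[0,0,0]],
    [3.3,[0,0,-0.3],[0,0,0]],
    [3.3,[0,0,-0.4],[0,0,0]],
    [3.3,[0,0,-0.5],[0,0,0]],
    [3.3,[0,0,-0.55],[0,0,0]],
    [3.3,[0,0,-0.55],[0,0,0]],
  ],
)

```text
time: 14.78
tool_pos: [0.6287, -0.1472, 0.0283]
ee_rot: [3.141, -0.001, -0.0]
wrist_force: [0.1, 0.5, -0.5]
width: 0.0366
```

Request:
play_rows(
  rows=[
    [3.3,[0,0,-0.05],[0,0,0]],
    [3.3,[0,0,-0.1],[0,0,0]],
    [3.3,[0,0,-0.15],[0,0,0]],
    [3.3,[0,0,-0.15],[0,0,0]],
  ],
)

```text
time: 15.12
tool_pos: [0.6294, -0.1474, 0.0281]
ee_rot: [3.141, -0.003, -0.0]
wrist_force: [-0.7, -0.4, 5.4]
width: 0.0361
```

Request:
play_rows(
  rows=[
    [4.5,[0,0,0],[0,0,0]],
    [5.5,[0,0,0],[0,0,0]],
    [6.5,[0,0,0],[0,0,0]],
    [7,[0,0,0],[0,0,0]],
    [7,[0,0,0],[0,0,0]],
    [7,[0,0,1],[0,0,0]],
    [7,[0,0,3],[0,0,0]],
    [7,[0,0,5],[0,0,0]],
  ],
)

```text
time: 15.78
tool_pos: [0.6275, -0.1467, 0.0759]
ee_rot: [-3.141, 0.003, -0.0]
wrist_force: [0.6, 0.1, 0.3]
width: 0.0698
```

Request:
play_rows(
  rows=[
    [9.4,[0,0,2.5],[0,0,0]],
    [9.4,[0,0,5],[0,0,0]],
    [9.4,[0,0,7.5],[0,0,0]],
    [9.4,[-1.5,2,9],[0,0,0]],
    [9.4,[-3.5,5,10],[0,0,0]],
    [9.4,[-5.5,8,10],[0,0,0]],
    [9.4,[-7.5,11,10],[0,0,0]],
    [9.4,[-9.5,14,10],[0,0,0]],
  ],
)

```text
time: 16.45
tool_pos: [0.5325, -0.006, 0.1773]
ee_rot: [3.142, -0.002, -0.001]
wrist_force: [-0.6, 0.6, 0.6]
width: 0.0938
```

Request:
play_rows(
  rows=[
    [9.4,[-2.2,3.3,0],[0,0,0]],
    [9.4,[-4.5,6.7,0],[0,0,0]],
    [9.4,[-6.7,9.8,0],[0,0,0]],
    [9.4,[-7.6,11.4,0],[0,0,0]],
    [9.4,[-7.6,11.4,0],[0,0,0]],
    [9.4,[-7.6,11.4,0],[0,0,0]],
    [9.4,[-7.6,11.4,0],[0,0,0]],
  ],
)

```text
time: 17.03
tool_pos: [0.4579, 0.1064, 0.1766]
ee_rot: [3.141, -0.001, -0.0]
wrist_force: [0.5, -0.5, -0.3]
width: 0.0935
```

Request:
play_rows(
  rows=[
    [9.4,[-0.1,0,-1],[0,0,0]],
    [9.4,[-0.1,0,-3],[0,0,0]],
    [9.4,[-0.1,0,-5.5],[0,0,0]],
    [9.4,[-0.1,0,-8],[0,0,0]],
    [9.4,[-0.1,0,-10.5],[0,0,0]],
    [9,[-0.1,0,-12.5],[0,0,0]],
    [8,[-0.1,0,-13.7],[0,0,0]],
    [7,[-0.1,0,-13.7],[0,0,0]],
  ],
)

```text
time: 17.7
tool_pos: [0.4535, 0.1054, 0.0346]
ee_rot: [3.14, 0.009, -0.002]
wrist_force: [-0.9, -0.3, -0.8]
width: 0.0799
```

Request:
play_rows(
  rows=[
    [6,[0,0,0],[0,0,0]],
    [5,[0,0,0],[0,0,0]],
    [4,[0,0,0],[0,0,0]],
    [3.3,[0,0,0],[0,0,0]],
    [3.3,[0,0,0],[0,0,0]],
    [3.3,[0,0,0],[0,0,0]],
    [3.3,[0,0,0],[0,0,0]],
    [3.3,[0,0,0],[0,0,0]],
  ],
)

```text
time: 18.37
tool_pos: [0.4568, 0.1069, 0.0397]
ee_rot: [3.141, -0.001, -0.0]
wrist_force: [-0.3, -0.2, 1.4]
width: 0.0368
```

Request:
play_rows(
  rows=[
    [3.3,[0,0,0.7],[0,0,0]],
    [3.3,[0,0,2],[0,0,0]],
    [3.3,[0,0,4],[0,0,0]],
    [3.3,[0,0,6.5],[0,0,0]],
    [3.3,[0,0,9],[0,0,0]],
    [3.3,[0,0,11.5],[0,0,0]],
    [3.3,[0.5,0.5,13],[0,0,0]],
    [3.3,[1.5,1.5,13.5],[0,0,0]],
  ],
)

```text
time: 19.03
tool_pos: [0.4723, 0.1218, 0.1779]
ee_rot: [-3.141, -0.005, -0.001]
wrist_force: [0.5, 0.3, -1.3]
width: 0.0368
```

Request:
play_rows(
  rows=[
    [3.3,[2,2,0],[0,0,0]],
    [3.3,[4.2,4.2,0],[0,0,0]],
    [3.3,[6.5,6.5,0],[0,0,0]],
    [3.3,[9,9,0],[0,0,0]],
    [3.3,[11.5,11.3,0],[0,0,0]],
    [3.3,[13.3,13,0],[0,0,0]],
    [3.3,[14,13.8,0],[0,0,0]],
    [3.3,[14,13.8,0],[0,0,0]],
  ],
)

```text
time: 19.7
tool_pos: [0.6117, 0.2618, 0.1718]
ee_rot: [3.141, 0.003, 0.002]
wrist_force: [-1.2, -0.0, -3.8]
width: 0.0372
```

Request:
play_rows(
  rows=[
    [3.3,[0,0,0],[0,0,0]],
    [3.3,[0,0,0],[0,0,0]],
    [3.3,[0,0,0],[0,0,0]],
  ],
)

```text
time: 19.95
tool_pos: [0.6107, 0.2591, 0.1745]
ee_rot: [3.141, 0.0, -0.001]
wrist_force: [-0.2, -0.8, -2.9]
width: 0.037
```

```bash
python3 chk.py flask_slim_tall .040;  python3 -c "
import cv2
a=cv2.imread('pics/scene_flask_slim_tall.png')[150:350,180:380];b=cv2.imread('pics/top_flask_slim_tall.png')[90:210,160:280]
cv2.imwrite('pics/c3.png',cv2.hconcat([cv2.resize(a,(400,400)),cv2.resize(b,(400,400))]))"
```

```text
scene 0.78 flask [0.6212 0.2657] areas 567.0 1020.6184522714466
tcp [0.6108 0.2591 0.1747]
top 0.53 flask [0.6   0.259] areas 195.0 393.85042374569457
tcp [0.611  0.2593 0.1748]
```

View pics/c3.png

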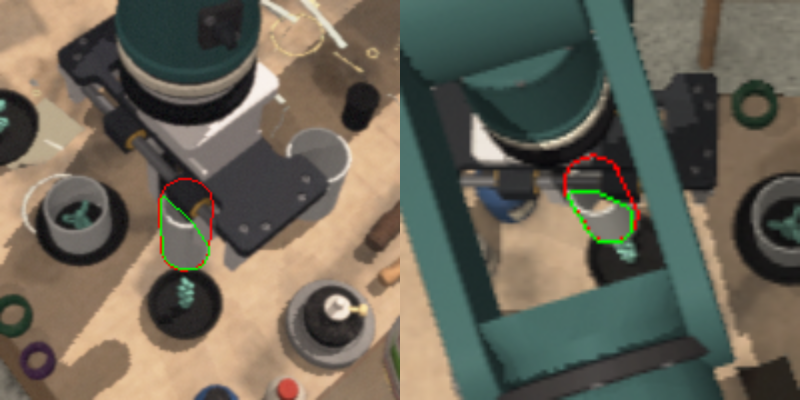

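The match is good: scene crop (187,225), top crop (600,200). Now I lower it.

Request:
play_rows(
  rows=[
    [3.3,[0.1,0.1,-1],[0,0,0]],
    [3.3,[0.1,0.1,-3],[0,0,0]],
    [3.3,[0.1,0.1,-5],[0,0,0]],
    [3.3,[0.1,0.1,-7],[0,0,0]],
    [3.3,[0.1,0.1,-9],[0,0,0]],
    [3.3,[0.1,0.1,-10.8],[0,0,0]],
    [3.3,[0.1,0.1,-11.8],[0,0,0]],
    [3.3,[0.1,0.1,-12.2],[0,0,0]],
  ],
)

```text
time: 20.82
tool_pos: [0.6105, 0.2603, 0.0488]
ee_rot: [3.14, 0.005, -0.0]
wrist_force: [0.4, 0.2, -2.5]
width: 0.0369
```

Request:
play_rows(
  rows=[
    [3.3,[0,0,-0.1],[0,0,0]],
    [3.3,[0,0,-0.2],[0,0,0]],
    [3.3,[0,0,-0.3],[0,0,0]],
    [3.3,[0,0,-0.4],[0,0,0]],
    [3.3,[0,0,-0.5],[0,0,0]],
    [3.3,[0,0,-0.55],[0,0,0]],
    [3.3,[0,0,-0.55],[0,0,0]],
  ],
)

```text
time: 21.4
tool_pos: [0.6124, 0.261, 0.0469]
ee_rot: [-3.142, -0.0, -0.0]
wrist_force: [0.2, -0.2, -2.0]
width: 0.0371
```

Request:
play_rows(
  rows=[
    [3.3,[0,0,-0.05],[0,0,0]],
    [3.3,[0,0,-0.1],[0,0,0]],
    [3.3,[0,0,-0.15],[0,0,0]],
    [3.3,[0,0,-0.15],[0,0,0]],
  ],
)

```text
time: 21.73
tool_pos: [0.6126, 0.261, 0.0458]
ee_rot: [-3.141, -0.001, -0.0]
wrist_force: [-1.0, -0.6, 0.5]
width: 0.0368
```

Request:
play_rows(
  rows=[
    [3.3,[0,0,-0.05],[0,0,0]],
    [3.3,[0,0,-0.05],[0,0,0]],
  ],
)

```text
time: 21.9
tool_pos: [0.6128, 0.261, 0.0458]
ee_rot: [-3.141, -0.001, -0.0]
wrist_force: [-1.6, 0.2, 2.9]
width: 0.0369
```

Request:
play_rows(
  rows=[
    [4.5,[0,0,0],[0,0,0]],
    [5.5,[0,0,0],[0,0,0]],
    [6.5,[0,0,0],[0,0,0]],
    [7,[0,0,0],[0,0,0]],
    [7,[0,0,0],[0,0,0]],
    [7,[0,0,1],[0,0,0]],
    [7,[0,0,3],[0,0,0]],
    [7,[0,0,5.5],[0,0,0]],
  ],
)

```text
time: 22.57
tool_pos: [0.6109, 0.2605, 0.0982]
ee_rot: [3.14, 0.005, -0.0]
wrist_force: [0.4, -1.2, -0.5]
width: 0.07
```

Request:
play_rows(
  rows=[
    [7,[0,0,2.5],[0,0,0]],
    [8,[0,0,5],[0,0,0]],
    [9.4,[0,0,7],[0,0,0]],
    [9.4,[-2,0,8],[0,0,0]],
    [9.4,[-5,0,8],[0,0,0]],
    [9.4,[-8,-0.5,8],[0,0,0]],
    [9.4,[-11,-0.5,8],[0,0,0]],
    [9.4,[-13,-1,8],[0,0,0]],
  ],
)

```text
time: 23.23
tool_pos: [0.4801, 0.2515, 0.1808]
ee_rot: [-3.141, -0.001, 0.001]
wrist_force: [-0.1, 0.5, 0.4]
width: 0.0942
```

Request:
play_rows(
  rows=[
    [9.4,[-2.5,0,0],[0,0,0]],
    [9.4,[-4.2,0,0],[0,0,0]],
    [9.4,[-4.2,0,0],[0,0,0]],
    [9.4,[-4.2,0,0],[0,0,0]],
    [9.4,[-4.2,0,0],[0,0,0]],
  ],
)

```text
time: 23.65
tool_pos: [0.4411, 0.251, 0.1802]
ee_rot: [-3.141, -0.001, -0.0]
wrist_force: [-1.0, 0.1, 0.2]
width: 0.094
```

```bash
python3 - <<'E'
from h import *
print(get_obs()["tool_pos"].round(4))
s=snapshot("scene");cv2.imwrite("pics/s3.png",cv2.resize(s["pixels"][110:350,100:400,::-1],None,fx=2.5,fy=2.5))
for n,z in(("flask_wide_short",.006),("flask_slim_short",.006),("flask_slim_tall",.006),("flask_wide_tall",0),("spirit_lamp",0),("canister",0)):
    d=silhouettes("scene",n)
    if d: h=hull(d[0]["mask"]);p=solve(s,n,cen(h),z=z);print(n,p.round(4),cv2.contourArea(h),cv2.contourArea(model(s,n,*p,z)))
E
```

```text
[0.4411 0.251  0.1802]
flask_wide_short [0.6358 0.1339] 931.5 1074.7111759498948
flask_slim_short [ 0.6284 -0.1473] 429.0 462.11165626184084
flask_slim_tall [0.6127 0.2618] 635.0 697.9422599840909
flask_wide_tall [0.4402 0.2512] 1242.5 1325.135149127571
spirit_lamp [0.5213 0.3603] 1565.0 1630.2288681706414
canister [0.3366 0.2202] 328.0 390.3019150996115
```

View pics/s3.png

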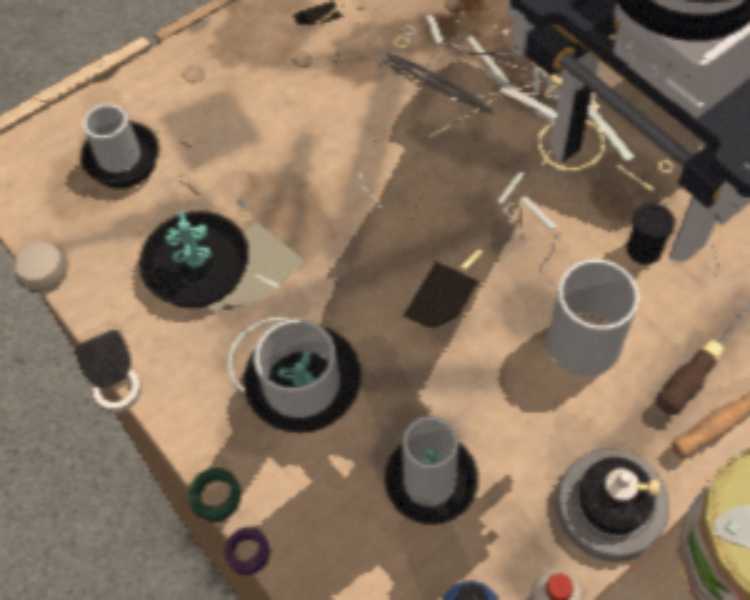

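Three flasks are seated, and the wax shows inside wide_short (300,370) and slim_tall (430,458). The lamp and canister have not moved. Last is wide_tall.

Request:
play_rows(
  rows=[
    [8.4,[-0.05,0,-1],[0,0,0]],
    [8.4,[-0.05,0,-3],[0,0,0]],
    [8.4,[-0.05,0,-5.5],[0,0,0]],
    [8.4,[-0.05,0,-8],[0,0,0]],
    [8.4,[-0.05,0,-10.5],[0,0,0]],
    [8.4,[-0.05,0,-12.5],[0,0,0]],
    [8.4,[-0.05,0,-13.9],[0,0,0]],
    [8,[-0.05,0,-13.9],[0,0,0]],
  ],
)

```text
time: 24.67
tool_pos: [0.4365, 0.2495, 0.0358]
ee_rot: [3.138, 0.008, -0.0]
wrist_force: [-0.3, -0.1, -1.0]
width: 0.081
```

Request:
play_rows(
  rows=[
    [7,[0,0,0],[0,0,0]],
    [6,[0,0,0],[0,0,0]],
    [5.5,[0,0,0],[0,0,0]],
    [5.5,[0,0,0],[0,0,0]],
    [5.5,[0,0,0],[0,0,0]],
    [5.5,[0,0,0],[0,0,0]],
    [5.5,[0,0,0],[0,0,0]],
    [5.5,[0,0,0],[0,0,0]],
  ],
)

```text
time: 25.33
tool_pos: [0.4409, 0.2512, 0.0421]
ee_rot: [-3.141, -0.003, -0.0]
wrist_force: [-0.0, -0.5, 5.0]
width: 0.0601
```

Request:
play_rows(
  rows=[
    [5.5,[0,0,0.7],[0,0,0]],
    [5.5,[0,0,2],[0,0,0]],
    [5.5,[0,0,4],[0,0,0]],
    [5.5,[0,0,6.5],[0,0,0]],
    [5.5,[0,0,9],[0,0,0]],
    [5.5,[0,0,11.5],[0,0,0]],
    [5.5,[0,-0.7,13],[0,0,0]],
    [5.5,[0,-2,13.5],[0,0,0]],
  ],
)

```text
time: 26.0
tool_pos: [0.4404, 0.232, 0.1779]
ee_rot: [-3.139, -0.003, 0.002]
wrist_force: [0.8, 0.5, -3.3]
width: 0.06
```

Request:
play_rows(
  rows=[
    [5.5,[1,-2,0],[0,0,0]],
    [5.5,[3,-4.5,0],[0,0,0]],
    [5.5,[5,-7.3,0],[0,0,0]],
    [5.5,[7.3,-10.2,0],[0,0,0]],
    [5.5,[9.5,-13,0],[0,0,0]],
    [5.5,[11.8,-16,0],[0,0,0]],
    [5.5,[13.5,-18.3,0],[0,0,0]],
    [5.5,[14.5,-19.5,0],[0,0,0]],
  ],
)

```text
time: 26.67
tool_pos: [0.5848, 0.032, 0.1727]
ee_rot: [3.14, 0.005, -0.004]
wrist_force: [0.6, -0.2, -3.6]
width: 0.0597
```

Request:
play_rows(
  rows=[
    [5.5,[1.5,-1.4,0],[0,0,0]],
    [5.5,[3.2,-3,0],[0,0,0]],
    [5.5,[4.6,-4.3,0],[0,0,0]],
    [5.5,[5.1,-4.8,0],[0,0,0]],
    [5.5,[5.1,-4.8,0],[0,0,0]],
    [5.5,[5.1,-4.8,0],[0,0,0]],
    [5.5,[5.1,-4.8,0],[0,0,0]],
    [5.5,[5.1,-4.8,0],[0,0,0]],
  ],
)

```text
time: 27.33
tool_pos: [0.635, -0.0108, 0.1758]
ee_rot: [-3.141, 0.0, 0.001]
wrist_force: [0.1, -0.6, -3.4]
width: 0.0602
```

```bash
python3 chk.py flask_wide_tall .041;  python3 -c "
import cv2
a=cv2.imread('pics/scene_flask_wide_tall.png')[80:280,90:290];b=cv2.imread('pics/top_flask_wide_tall.png')[90:210,270:390]
cv2.imwrite('pics/c4.png',cv2.hconcat([cv2.resize(a,(400,400)),cv2.resize(b,(400,400))]))"
```

```text
scene 0.65 flask [ 0.6379 -0.0026] areas 1507.5 1802.7158057165798
tcp [ 0.6352 -0.011   0.176 ]
top 0.78 flask [ 0.6195 -0.0213] areas 288.5 818.9377385844709
tcp [ 0.6354 -0.0113  0.1761]
```

View pics/c4.png

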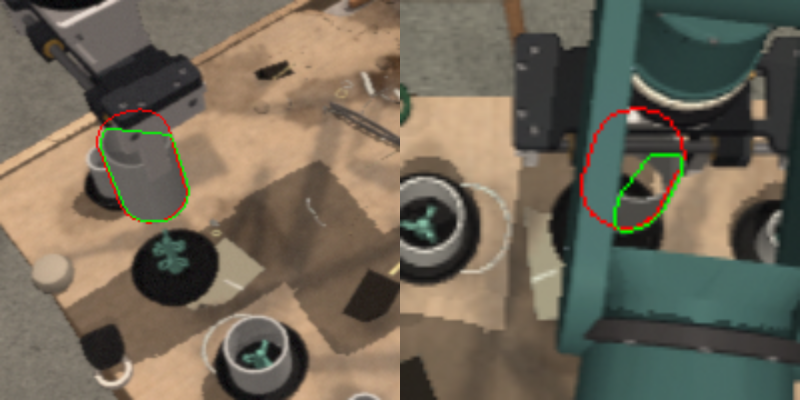

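The match is good: scene crop (143,165), top crop (650,195). Now I lower it.

Request:
play_rows(
  rows=[
    [5.5,[0.2,-0.1,-0.5],[0,0,0]],
    [5.5,[0.2,-0.1,-2],[0,0,0]],
    [5.5,[0.2,-0.1,-4],[0,0,0]],
    [5.5,[0.2,-0.1,-6],[0,0,0]],
    [5.5,[0.2,-0.1,-8],[0,0,0]],
    [5.5,[0.2,-0.1,-10],[0,0,0]],
    [5.5,[0.2,-0.1,-11.5],[0,0,0]],
    [5.5,[0.2,-0.1,-12.2],[0,0,0]],
  ],
)

```text
time: 28.2
tool_pos: [0.6358, -0.0129, 0.05]
ee_rot: [-3.141, 0.005, -0.0]
wrist_force: [-1.4, 0.2, -3.9]
width: 0.0598
```

Request:
play_rows(
  rows=[
    [5.5,[0,0,-0.1],[0,0,0]],
    [5.5,[0,0,-0.2],[0,0,0]],
    [5.5,[0,0,-0.3],[0,0,0]],
    [5.5,[0,0,-0.4],[0,0,0]],
    [5.5,[0,0,-0.5],[0,0,0]],
    [5.5,[0,0,-0.6],[0,0,0]],
    [5.5,[0,0,-0.6],[0,0,0]],
  ],
)

```text
time: 28.78
tool_pos: [0.6383, -0.0131, 0.0483]
ee_rot: [3.141, -0.001, -0.0]
wrist_force: [0.3, 0.7, -2.9]
width: 0.0596
```

Request:
play_rows(
  rows=[
    [5.5,[0,0,-0.05],[0,0,0]],
    [5.5,[0,0,-0.1],[0,0,0]],
    [5.5,[0,0,-0.15],[0,0,0]],
    [5.5,[0,0,-0.15],[0,0,0]],
  ],
)

```text
time: 29.12
tool_pos: [0.6386, -0.0132, 0.0482]
ee_rot: [3.141, -0.002, -0.0]
wrist_force: [-2.1, -0.6, 4.5]
width: 0.0601
```

Request:
play_rows(
  rows=[
    [6.5,[0,0,0],[0,0,0]],
    [7.5,[0,0,0],[0,0,0]],
    [8.5,[0,0,0],[0,0,0]],
    [8.5,[0,0,0],[0,0,0]],
    [8.5,[0,0,0],[0,0,0]],
    [8.5,[0,0,1],[0,0,0]],
    [8.5,[0,0,3],[0,0,0]],
    [8.5,[0,0,5.5],[0,0,0]],
  ],
)

```text
time: 29.78
tool_pos: [0.6363, -0.0129, 0.0998]
ee_rot: [-3.141, 0.005, -0.0]
wrist_force: [0.0, -0.3, 0.5]
width: 0.0848
```

Request:
play_rows(
  rows=[
    [8.5,[0,0,2.5],[0,0,0]],
    [8.5,[0,0,5],[0,0,0]],
    [8.5,[0,0,7],[0,0,0]],
    [8.5,[-2,0,8],[0,0,0]],
    [8.5,[-5,0,9],[0,0,0]],
    [8.5,[-8,0,9],[0,0,0]],
    [8.5,[-11,0,9],[0,0,0]],
    [8.5,[-14,0,9],[0,0,0]],
  ],
)

```text
time: 30.45
tool_pos: [0.4967, -0.013, 0.1921]
ee_rot: [3.141, -0.001, -0.0]
wrist_force: [0.5, 0.5, 1.6]
width: 0.0852
```

Request:
play_rows(
  rows=[
    [8.5,[-2.5,0,0],[0,0,0]],
    [8.5,[-5,0,0],[0,0,0]],
    [8.5,[-7,0,0],[0,0,0]],
    [8.5,[-8,0,0],[0,0,0]],
    [8.5,[-8,0,0],[0,0,0]],
    [8.5,[-8,0,0],[0,0,0]],
  ],
)

```text
time: 30.95
tool_pos: [0.4185, -0.0131, 0.1919]
ee_rot: [3.141, -0.002, -0.0]
wrist_force: [-0.3, -0.4, 0.4]
width: 0.0853
```

```bash
python3 - <<'E'
from h import *
print(get_obs()["tool_pos"].round(4))
P=[]
for c in("scene","top"):
    s=snapshot(c); im=s["pixels"][:,:,::-1]
    P.append(cv2.resize(im[130:330,110:310] if c=="scene" else im[100:230,200:405],(400,400) if c=="scene" else (400,254)))
    if c=="top": P[1]=cv2.copyMakeBorder(P[1],0,146,0,0,0)
    if c=="scene":
     for n,z in(("flask_wide_short",.006),("flask_slim_short",.006),("flask_slim_tall",.006),("flask_wide_tall",.006),("spirit_lamp",0),("canister",0)):
      d=silhouettes(c,n)
      if d: h=hull(d[0]["mask"]);p=solve(s,n,cen(h),z=z);print(n,p.round(4),cv2.contourArea(h),cv2.contourArea(model(s,n,*p,z)))
cv2.imwrite("pics/fin.png",cv2.hconcat(P))
E
```

```text
[ 0.4185 -0.0131  0.1919]
flask_wide_short [0.6365 0.1343] 1045.0 1075.5947766720783
flask_slim_short [ 0.6281 -0.1486] 403.0 461.7530371551402
flask_slim_tall [0.6127 0.261 ] 644.5 697.8321119784378
flask_wide_tall [ 0.6373 -0.0136] 1191.0 1297.9155631476315
spirit_lamp [0.5209 0.3598] 1529.5 1628.4939300715923
canister [0.3377 0.2206] 328.0 390.5478556761518
```

View pics/fin.png

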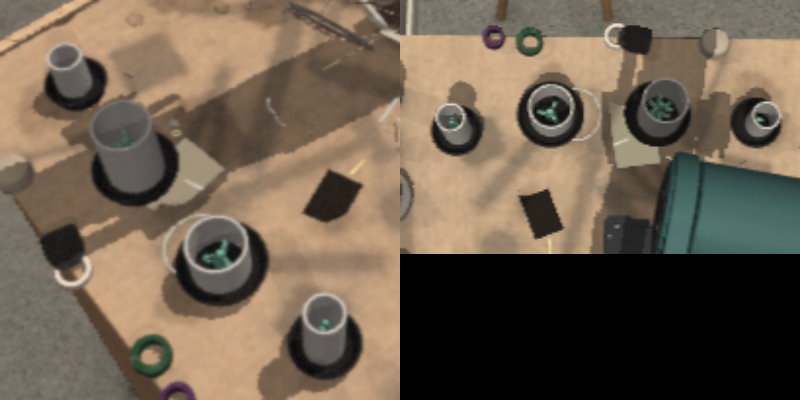

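All four flasks stand upright inside their rims with the wax visible within, and the gripper is clear. I hand the job in.

```bash
python3 -c "
from bench import *
print(close_job())"
```

```text
the job is handed in; nothing more can be done
None
```

I lowered all four flasks over their matching trees, each set down gently until the wrist force showed it resting on the seat, then handed the job in at about 31 s of the 102 s limit.

**Positions:** the last scene view put every flask within about 3 mm of its base's centre, standing upright inside the rim. The allowance is about 7 mm.

**Wax:** the top view showed intact wax inside every flask. I saw no sign of a knock in the pictures or in the force readings I got at the end of each move.

**Lamp and canister:** their measured positions stayed within 1 mm of where they started.

**Checks that disagreed:** while a flask was held, the network's outline gave a centre 3 to 20 mm off, because the gripper hid part of it. Its outlines of the standing flasks in the top view were also too patchy to use. I relied instead on the arm's own position and on drawing the flask's known shape over both pictures, and those agreed.

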